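# Mount the striped periwinkle on the scanning turntable

## Robot

A 7-joint arm with a two-finger parallel gripper is mounted at the origin on the work surface. World frame = base frame: x ahead of the robot, y to its left, z up, the work surface at z = 0. Lengths are in m, angles in rad, forces in N, time in s.
With the tool pointing down it reaches from about 0.4 to 0.85 m from the base axis. Payload 4.5 kg.
Tool frame: the origin (TCP) lies on the centre line of the jaws, within the pads' length; the fingertips stand manip.nose_length ahead of it and the grasp point (between the pads) lies 5 mm behind it (manip.nose_length is the distance from the TCP to the fingertips, in m); z points along the fingers, y is the line along which they close (so a half turn about z gives the same grasp; the last joint's range is limited). The gripper opens to 88 mm and grips with 3 to 60 N. Pads are 18 mm wide; open, the fingers measure 123 mm over their backs; the gripper's body (75 mm by 187 mm) begins 45 mm behind the grasp point.
Start: joints at [1.325, 0.689, -0.195, 1.565, 0.157, 0.902, -0.215], TCP at [0.173, -0.601, 0.253] pointing down, gripper open.
Joint ranges: [-3.01, 3.01], [-0.46, 2.08], [-1.47, 1.51], [0.13, 2.56], [-1, 4.14], [0.04, 2.09], [-2.66, 2.66]. Speed limits (rad/s): [2.57, 2.57, 3.14, 3.14, 3.14, 3.14, 3.14].

## Interface

Orientations are given as a unit quaternion [x, y, z, w].
In Python, from station import manip gives the robot as it stands. The module is installed in compiled form; this text tells all that it offers.
- The arm moves only by the tool arm_command, never from a script. Its argument "targets" is a list that holds one entry, the list of rows, each a list of 7 numbers: the shift along the tool's x, y, z in m, then the turn, a rotation vector about the tool's x, y, z in rad, then the opening, from 0 (shut) to 1 (fully open). A call has 1 to 12 rows; each row is the pose to reach, as a shift and turn from the pose commanded when the call began, along the tool's axes at that moment; what a row does not reach only later rows make up. A row lasts 1/10 s, in which the tool goes at most 50 mm and 8.59 degrees, less where a joint would pass 70% of its speed; a pose out of reach is approached as far as the arm can. A call with a gripper value outside its range is refused whole. The fingers move at their own pace and stop on an object; "squeeze" is the grip in N (left out, the last holds). Time passes only in rows, so rows that repeat a pose let the fingers close. It gives the time, the measured TCP pose, the force, the opening and the grip force at its end, in the units of the state.
- manip.read_state(): the state, without advancing time (a new reading comes with each control period).
- manip.read_camera(name): name is "side" or "top" or "wrist"; returns (picture, depth): 384x512x3 uint8, red, green, blue; 384x512 float32, m along the optical axis (not along the pixel's ray), 0 where there is no reading.
- manip.calibration(name): a dict with "fx", "fy", "cx", "cy" (pixels), "D" ([k1, k2, p1, p2, k3] as OpenCV has them; the pictures are not rectified), "rvec" (rotation vector, rad) and "tvec" (3), from world to camera coordinates, as OpenCV has them. Camera axes: x right, y down, z forward; pixel columns grow to the right and rows downward; lengths in m; the calibration is good to about 2 mm. A picture is of the moment at which its call begins: read the wrist's pose just before it. calibration takes no time and is no camera call; for the wrist camera it gives the pose at the moment of the call.
- manip.finish_job(): hands the job in; it is judged then, once.
The state is a dict: "t": time; "q": joint angles; "qd": joint speeds; "joint_torque": joint torques, N m; "tcp_pos": TCP position; "tcp_rot": TCP orientation; "force": force on the tool from outside, world axes, zero at the start; "wrist_torque": the same for the moment, N m; "gripper_width": finger opening in m; "gripper_force": force on a finger pad.
Only numpy, scipy, OpenCV 4.12 (cv2) and the standard library are available. Lean on these libraries where they do the work, as an engineer would, in place of code of your own. Each camera call takes 0.05 s, during which the arm holds its last target. There are 200 camera calls.

## Task

Take the specimen arbor that carries the striped periwinkle shell out of the dark wooden parking block and seat its tapered shank in the spindle of the white scanning turntable, turned so that the two notches of its flange drop over the two red drive dogs and the flange sits fully home on the spindle nose. Lower it most of the way in before you let go, rather than dropping it. Leave the other arbor (plain white shell) and the black basalt weight where they are.

Things in the scene. Friction and masses are not known exactly. Their poses are not given: they have to be found in the camera images.
- striped_grip (a point): Arbor with brown-cream striped shell, upright in a block hole, 220 g. Point: on its axis, mid blue neck (26 mm square, flats square to x and y); z up. Shell top 35 above. Silver flange 56x56, 8 thick, underside 32 below; edge notches at +x and -x, 22 wide, open 18 to 28 from axis. Steel shank under flange tapers 31 to 14 dia, 40 long, tip 72 below. Same after half a turn.
- spindle_nose (a point): Fixed white turntable (150 mm square, 45 tall) with steel nose, 67 dia, top 96 above table. Point: centre of socket mouth in nose top; z up. Socket tapers 36 to 21 dia, 46 deep. Two red dogs on the nose at +x and -x, 21 to 30 from axis, 9 wide, 9 high. Home: arbor grip point 32 mm above this point, arbor x along this x either way round (play 12 degrees).
- plain_grip (a point): The other arbor: same sizes, plain white shell, in the other hole; leave it. Point as for the striped one. Both stand in a fixed dark wood block, 75 x 220 mm, 50 tall, with two upright through holes, 38 dia, 140 apart.
- basalt_mid (a point): Smooth matte black basalt weight, 62 mm across, 35 tall, 250 g, loose on the table; leave it. Point: its centre. Also there, at the far side (about 0.78 to 0.82 m ahead): a fixed wooden rack with three glass vials, 260 x 50 mm, 96 tall.
There are look-alikes about, which are no part of the job. What is meant by the part that bears spindle_nose is not green, and is the larger of those in its own colour.

How it is judged:
By the outcome, as a careful person would: the job done as asked, in the order asked, and still so for the second after the job is handed in, with the robot touching nothing.
It also fails if it takes over 34 s, if anything falls off the work surface, if the arm or the gripper's body presses on something with over 40 N, if the wrist force passes 120 N, or if a joint passes its speed limit or range.

## Working session

There is one attempt and no reset: what is moved stays moved. The work goes in short steps, Python scripts to look and compute and a tool call to move; the robot and the scene stay as the last step left them, time stands still between calls to the robot, and variables do not carry over. Pictures are saved under pics/ and viewed, at most 10 in all, crops included, and the job is handed in when it is done.

Besides the shell and the picture viewer there is one more tool, called after "Call:" as name([rows], argument=value, ...), one row to a line, values as JSON. arm_command: Moves the arm, as the interface text tells. Its arguments: {"type":"object","properties":{"targets":{"type":"array"},"squeeze":{"type":"number"}},"required":["targets"]}

```bash
mkdir -p pics
cat > h.py <<'E'
import numpy as np, cv2
from scipy.spatial.transform import Rotation as R
from station import manip
def grab(n):
    c=manip.calibration(n); im,d=manip.read_camera(n); np.savez(f'{n}.npz',im=im,d=d,**{k:np.array(v) for k,v in c.items()}); return im,d,c
def load(n): return np.load(f'{n}.npz')
def world(s,uv,z=None):
    """pixels -> world; z: depth array values, from s['d']"""
    uv=np.atleast_2d(np.array(uv,float)); K=np.array([[s['fx'],0,s['cx']],[0,s['fy'],s['cy']],[0,0,1]])
    n=cv2.undistortPoints(uv[:,None],K,s['D'])[:,0]
    ray=np.c_[n,np.ones(len(n))]; Rm=cv2.Rodrigues(s['rvec'])[0]; t=s['tvec'].ravel()
    if z is None:
        d=s['d'][uv[:,1].round().astype(int),uv[:,0].round().astype(int)]
        return (ray*d[:,None]-t)@Rm
    c=-Rm.T@t; w=ray@Rm; return c+w*((z-c[2])/w[:,2])[:,None]
E
python3 - <<'E'
from h import *
print(manip.nose_length, manip.read_state())
for n in('side','top'):
    im,d,c=grab(n); print(n,c); cv2.imwrite(f'pics/{n}0.png',cv2.resize(im[...,::-1],(800,600)))
E
```

```text
0.014 {'t': 0.0, 'q': array([ 1.32474865,  0.69001663, -0.1945223 ,  1.56635219,  0.15735202,
        0.90249405, -0.21509799]), 'qd': array([ 6.92068202e-04,  4.30464318e-04, -2.49962595e-04, -2.47660536e-04,
        1.93790558e-04,  5.86497573e-05,  4.32966368e-04]), 'joint_torque': array([-5.26425047e-04, -5.27561760e+01, -1.26700357e+00, -1.53431135e+01,
       -5.26638783e-02,  6.70742244e-03,  1.88769736e-04]), 'tcp_pos': array([ 0.17240795, -0.60011293,  0.25188769]), 'tcp_rot': array([ 9.90217392e-01,  1.39530073e-01, -2.12894548e-04, -9.11542592e-04]), 'force': array([ 0.57167343, -0.23800729, -0.3379221 ]), 'wrist_torque': array([-0.06158719, -0.00903525,  0.01262612]), 'gripper_force': 0.0, 'gripper_width': 0.088349004334026}
side {'fx': 406.30739135184245, 'fy': 406.30739135184245, 'cx': 245.89618280569954, 'cy': 191.80640135213133, 'D': array([-0.12888453,  0.        ,  0.        ,  0.        ,  0.        ]), 'rvec': array([ 0.85991874, -2.40876474,  1.26797077]), 'tvec': array([0.32975523, 0.30348675, 0.7071096 ])}
top {'fx': 382.98645905863185, 'fy': 382.98645905863185, 'cx': 256.886199033241, 'cy': 191.1721082671698, 'D': array([-0.11359853,  0.        ,  0.        ,  0.        ,  0.        ]), 'rvec': array([ 2.16450161, -2.20823965,  0.00321398]), 'tvec': array([-0.06206126,  0.47947465,  0.95204103])}
```

View pics/top0.png

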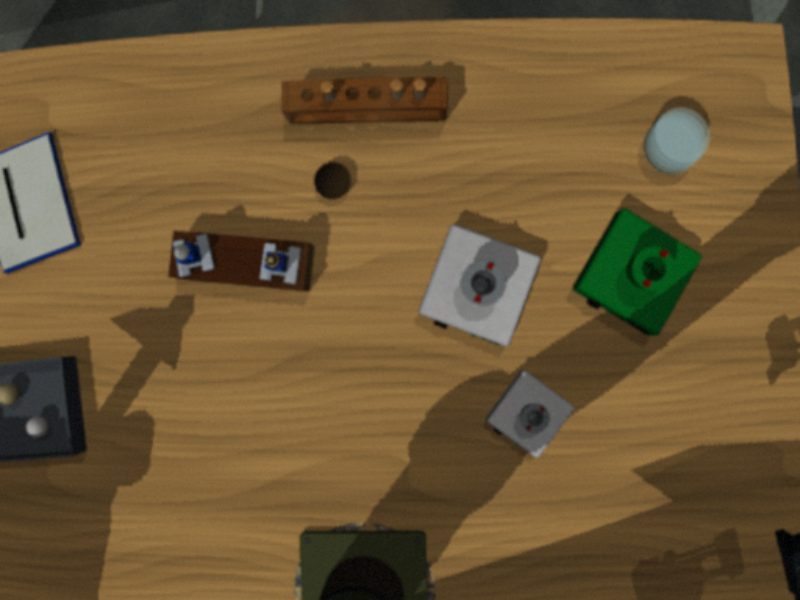

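View pics/side0.png

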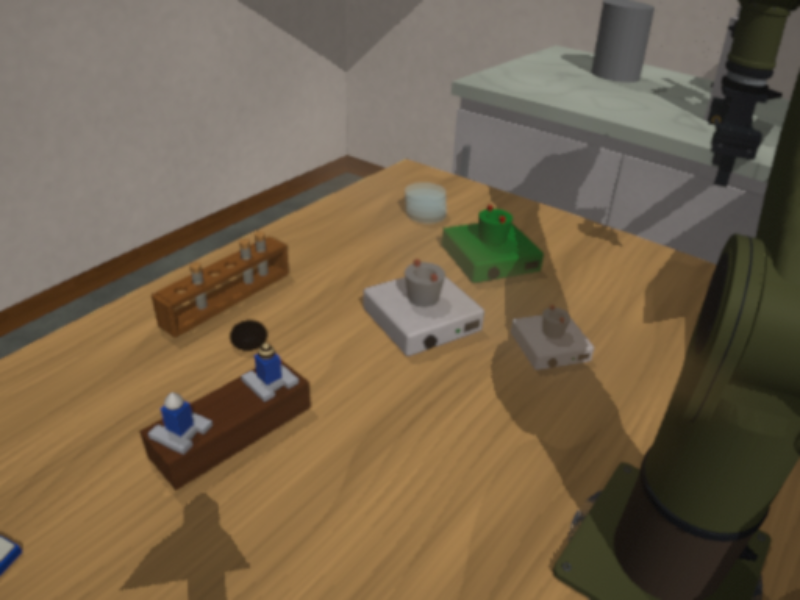

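Candidates in the top view (800x600): the arbors are the striped one at (280,262) and the plain one at (190,253). The spindles are large white (483,284), small white (534,417) and green (654,268). I choose the striped arbor and the large white turntable, and check both in a close crop.

Run:
```python
from h import *
s=load('top'); im=s['im'][...,::-1]
a=cv2.resize(im[145:190,155:205],(400,360),interpolation=cv2.INTER_CUBIC)
b=cv2.resize(im[160:205,284:334],(400,360),interpolation=cv2.INTER_CUBIC)
cv2.imwrite('pics/crop1.png',np.hstack([a,b]))
h=world(s,[(178,168),(120,160),(309,182),(342,267),(418,172)]);print(h.round(3))
# rough maps: red dogs, shell/flange heights
u,v=np.meshgrid(np.arange(512),np.arange(384)); W=world(s,np.c_[u.ravel(),v.ravel()]).reshape(384,512,3)
I=s['im'].astype(int); red=(I[...,0]>100)&(I[...,0]>2*I[...,1])&(I[...,0]>2*I[...,2])
n,l,st,c=cv2.connectedComponentsWithStats(red.astype(np.uint8))
for i in range(1,n):
    if st[i,4]>3: print('red',c[i].round(1),st[i,4],world(s,[c[i]],.105).round(4))
# flange of striped: z ~ .05-.062
sel=np.zeros((384,512),bool); sel[145:190,155:205]=1
blue=sel&(I[...,2]>1.6*I[...,0])&(I[...,2]>60); fl=sel&(I.min(2)>90)
for n_,m in(('blue',blue),('flange',fl)):
    print(n_,m.sum(),np.median(W[m],0).round(4),W[m].min(0).round(3),W[m].max(0).round(3))
```

```text
[[ 0.531  0.104  0.107]
 [ 0.553  0.241  0.107]
 [ 0.496 -0.198  0.047]
 [ 0.289 -0.275  0.034]
 [ 0.514 -0.46   0.059]]
blue 39 [0.5277 0.1067 0.0955] [0.521 0.1   0.093] [0.549 0.128 0.105]
flange 206 [0.5235 0.1174 0.0577] [ 0.443 -0.103  0.049] [0.566 0.145 0.966]
```

View pics/crop1.png

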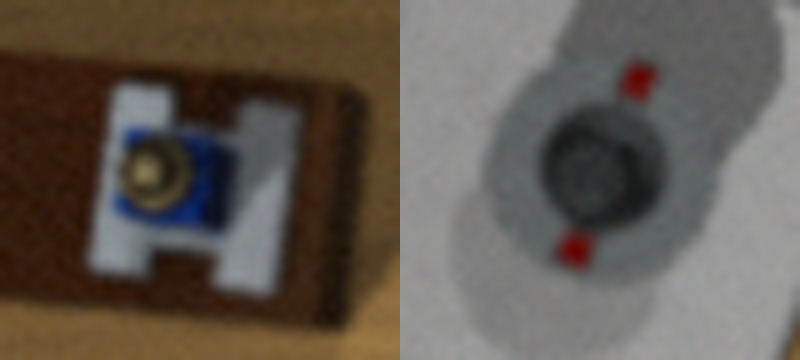

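The left crop shows the brown and cream shell tip at (145,170), flange corners at (113,80), (300,103), (275,297) and (90,272), and notches at the top and bottom. The right crop shows the large white spindle with dogs at (638,82) and (574,250), and the nose rim spanning about x 483–718 and y 52–283.

Run:
```python
from h import *
s=load('top')
px=lambda p,o:[((x+.5)/8-.5+o[0],(y+.5)/8-.5+o[1]) for x,y in p]
f=world(s,px([(113,80),(300,103),(275,297),(90,272)],(155,145)),.058)
print('flange',f.round(4),f.mean(0).round(4),np.linalg.norm(np.roll(f,1,0)-f,axis=1).round(4))
for i,j in((1,2),(0,3)):
    e=f[i]-f[j];print('x axis deg',np.degrees(np.arctan2(e[1],e[0])))
e=f[0]-f[1];print('y',np.degrees(np.arctan2(e[1],e[0]))-90)
d=world(s,px([(238,82),(174,250)],(284,160)),.104);e=d[0]-d[1]
print('dogs',d.round(4),d.mean(0).round(4),np.linalg.norm(e),np.degrees(np.arctan2(e[1],e[0])))
n=world(s,px([(83,170),(318,165),(205,52),(205,283)],(284,160)),.096);print('nose',n.round(4),(n[:2,1].mean(),n[2:,0].mean()))
p=world(s,px([(200,100)],(284,160)));print('depth on nose',p)
st=manip.read_state(); r=R.from_quat(st['tcp_rot']);print(r.as_matrix().round(3))
c=manip.calibration('wrist');Rm=cv2.Rodrigues(c['rvec'])[0];C=-Rm.T@c['tvec'];print('cam in tool',r.inv().apply(C-st['tcp_pos']),r.inv().apply(Rm[2]),c['fx'])
```

```text
flange [[0.5693 0.1384 0.058 ]
 [0.5607 0.0811 0.058 ]
 [0.5024 0.0893 0.058 ]
 [0.5112 0.1459 0.058 ]] [0.5359 0.1137 0.058 ] [0.0585 0.0579 0.0588 0.0572]
x axis deg -8.047013834999797
x axis deg -7.380306659210054
y -8.523417907400372
dogs [[ 0.5201 -0.203   0.104 ]
 [ 0.4732 -0.1838  0.104 ]] [ 0.4966 -0.1934  0.104 ] 0.050740609858317416 -22.234988983839667
nose [[ 0.4967 -0.1592  0.096 ]
 [ 0.4967 -0.226   0.096 ]
 [ 0.5296 -0.1947  0.096 ]
 [ 0.4639 -0.1931  0.096 ]] (np.float64(-0.19262120539657368), np.float64(0.49674276629231673))
depth on nose [[ 0.51596323 -0.19299064  0.09561247]]
[[ 0.961  0.276 -0.001]
 [ 0.276 -0.961  0.002]
 [-0.    -0.002 -1.   ]]
cam in tool [ 0.07142297  0.00062149 -0.1328411 ] [-2.77999129e-01  2.31293059e-04  9.60581298e-01] 285.28547536928846
```

Call:
arm_command([
  [[0.547,-0.586,0,0,0,0.42,1],[0.547,-0.586,0,0,0,0.42,1],[0.547,-0.586,0,0,0,0.42,1],[0.547,-0.586,0,0,0,0.42,1],[0.547,-0.586,0,0,0,0.42,1],[0.547,-0.586,0,0,0,0.42,1],[0.547,-0.586,0,0,0,0.42,1],[0.547,-0.586,0,0,0,0.42,1],[0.547,-0.586,0,0,0,0.42,1],[0.547,-0.586,0,0,0,0.42,1],[0.547,-0.586,0,0,0,0.42,1],[0.547,-0.586,0,0,0,0.42,1]],
])

```text
t: 1.3
tcp_pos: [0.4455, -0.0641, 0.2526]
tcp_rot: [0.998, -0.07, -0.0, 0.0]
force: [1.4, -0.1, -0.3]
gripper_width: 0.0881
gripper_force: 0.0
```

```bash
cat >> h.py <<'E'
def go(x,y,z,yaw):
    """print shift/turn for tool-down target with tool x at yaw (deg)"""
    s=manip.read_state(); r=R.from_quat(s['tcp_rot'])
    t=R.from_matrix(np.array([[np.cos(a:=np.radians(yaw)),np.sin(a),0],[np.sin(a),-np.cos(a),0],[0,0,-1]]))
    print('t',s['t'],'pos',s['tcp_pos'].round(4),'q',s['q'].round(2),'F',s['force'].round(1),'w',round(s['gripper_width'],4))
    print('shift',r.inv().apply(np.array([x,y,z])-s['tcp_pos']).round(4),'turn',(r.inv()*t).as_rotvec().round(4))
E
python3 -c "
from h import *
go(.536,.114,.2,-8)"
```

```text
t 1.3 pos [ 0.4455 -0.0641  0.2526] q [ 0.04  0.47 -0.    2.08  0.    0.6  -1.67] F [ 1.4 -0.1 -0.3] w 0.0881
shift [ 0.0648 -0.189   0.0526] turn [ 0.0002  0.0002 -0.0005]
```

Call:
arm_command([
  [[0.065,-0.189,0.03,0,0,0,1],[0.065,-0.189,0.03,0,0,0,1],[0.065,-0.189,0.03,0,0,0,1],[0.065,-0.189,0.03,0,0,0,1],[0.065,-0.189,0.03,0,0,0,1],[0.065,-0.189,0.03,0,0,0,1],[0.065,-0.189,0.03,0,0,0,1],[0.065,-0.189,0.03,0,0,0,1]],
])

```text
t: 2.1
tcp_pos: [0.5353, 0.1099, 0.2229]
tcp_rot: [0.997, -0.071, -0.0, 0.001]
force: [0.5, -0.3, -0.2]
gripper_width: 0.0882
gripper_force: 0.0
```

Run:
```python
from h import *
im,d,c=grab('wrist'); cv2.imwrite('pics/w1.png',cv2.resize(im[...,::-1],(800,600)))
go(.536,.114,.079,-8)
```

```text
t 2.15 pos [0.5354 0.11   0.223 ] q [-0.3   0.62  0.03  1.84 -0.03  0.67 -1.98] F [-0.2  0.4 -1.1] w 0.0878
shift [ 0.     -0.0041  0.144 ] turn [ 0.001   0.0001 -0.0034]
```

View pics/w1.png

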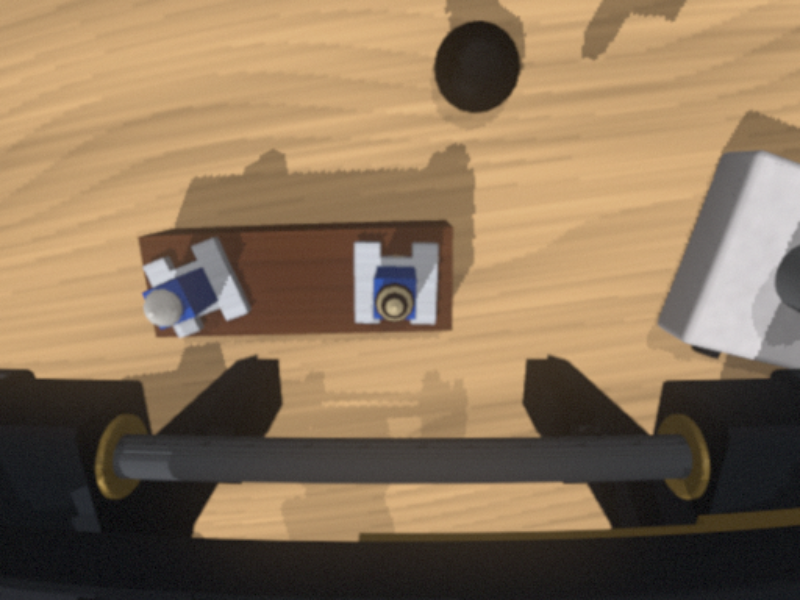

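The wrist view shows the striped arbor squared to the jaws. Its flange corners are at (354,241), (439,241), (437,325) and (355,323), and the shell tip is at (394,305). The plain arbor is well clear at (185,290).

Run:
```python
from h import *
s=load('wrist')
f=world(s,(np.array([(354,241),(439,241),(437,325),(355,323)])+.5)*.64-.5,.058);print(f.round(4),f.mean(0)); 
print(world(s,[((394.5)*.64-.5,305.5*.64-.5)],.117))
for a,b in((0,3),(1,2)): e=f[a]-f[b];print(np.degrees(np.arctan2(e[1],e[0])))
```

```text
[[0.5687 0.1367 0.058 ]
 [0.5605 0.0804 0.058 ]
 [0.5018 0.0889 0.058 ]
 [0.5115 0.1459 0.058 ]] [0.53563985 0.11299797 0.058     ]
[[0.5376401  0.11331317 0.117     ]]
-9.150355484966392
-8.24279040333814
```

Call:
arm_command([
  [[0.0005,-0.0035,0.03,0,0,0,1],[0.0005,-0.0035,0.06,0,0,0,1],[0.0005,-0.0035,0.09,0,0,0,1],[0.0005,-0.0035,0.115,0,0,0,1],[0.0005,-0.0035,0.13,0,0,0,1],[0.0005,-0.0035,0.14,0,0,0,1],[0.0005,-0.0035,0.144,0,0,0,1],[0.0005,-0.0035,0.144,0,0,0,1],[0.0005,-0.0035,0.144,0,0,0,1]],
])

```text
t: 3.05
tcp_pos: [0.5373, 0.1153, 0.0795]
tcp_rot: [0.998, -0.07, 0.001, -0.0]
force: [-0.5, 0.5, -1.0]
gripper_width: 0.0878
gripper_force: 0.0
```

Call:
arm_command([
  [[0,0,0,0,0,0,0],[0,0,0,0,0,0,0],[0,0,0,0,0,0,0],[0,0,0,0,0,0,0],[0,0,0,0,0,0,0],[0,0,0,0,0,0,0],[0,0,0,0,0,0,0],[0,0,0,0,0,0,0]],
], squeeze=25)

```text
t: 3.85
tcp_pos: [0.5367, 0.1152, 0.0787]
tcp_rot: [0.998, -0.07, -0.0, 0.0]
force: [0.0, -1.6, 0.5]
gripper_width: 0.0263
gripper_force: 0.7
```

Call:
arm_command([
  [[0,0,0,0,0,0,0],[0,0,0,0,0,0,0],[0,0,0,0,0,0,0],[0,0,0,0,0,0,0]],
], squeeze=30)

```text
t: 4.25
tcp_pos: [0.5367, 0.1151, 0.0787]
tcp_rot: [0.998, -0.07, -0.0, 0.0]
force: [0.3, -1.0, 1.0]
gripper_width: 0.0255
gripper_force: 30.0
```

Call:
arm_command([
  [[0,0,-0.01,0,0,0,0],[0,0,-0.025,0,0,0,0],[0,0,-0.045,0,0,0,0],[0,0,-0.07,0,0,0,0],[0,0,-0.1,0,0,0,0],[0,0,-0.125,0,0,0,0],[0,0,-0.14,0,0,0,0],[0,0,-0.145,0,0,0,0],[0,0,-0.145,0,0,0,0]],
])

```text
t: 5.15
tcp_pos: [0.5367, 0.1156, 0.2243]
tcp_rot: [0.998, -0.07, 0.0, -0.0]
force: [0.7, 0.4, -2.9]
gripper_width: 0.0257
gripper_force: 30.0
```

Run:
```python
from h import *
im,d,c=grab('wrist'); cv2.imwrite('pics/w2.png',cv2.resize(im[...,::-1],(800,600)))
# target: keep arbor->spindle displacement from top camera, grasp at (.5367,.1152)
go(.497,-.1925,.224,-22)
```

```text
t 5.2 pos [0.5363 0.1154 0.2234] q [-0.31  0.63  0.03  1.84 -0.03  0.68 -1.98] F [ 0.1 -0.1 -2.9] w 0.0254
shift [ 0.0041  0.3104 -0.0005] turn [0.0003 0.0007 0.244 ]
```

View pics/w2.png

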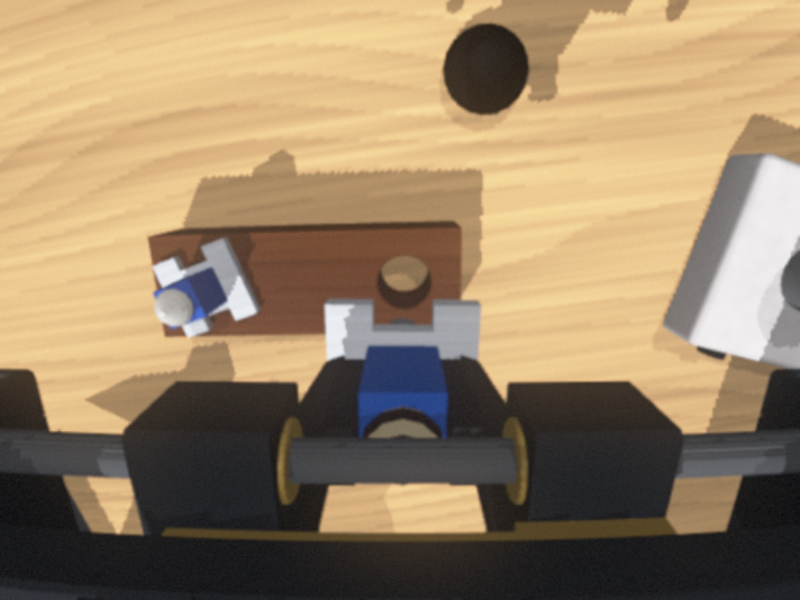

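The arbor is held square in the jaws, with its flange front edge running from (326,302) to (478,300) and the empty hole at (404,280). I'll work out where it sits in the tool and move over the spindle.

Run:
```python
from h import *
s=load('wrist'); st=manip.read_state(); r=R.from_quat(st['tcp_rot'])
f=world(s,(np.array([(326,302),(478,300)])+.5)*.64-.5,st['tcp_pos'][2]-.0207)
print(r.inv().apply(f-st['tcp_pos']).round(4))
```

```text
[[ 0.0281 -0.027   0.0207]
 [ 0.0289  0.0278  0.0207]]
```

Call:
arm_command([
  [[0.004,0.31,0,0,0,0.244,0],[0.004,0.31,0,0,0,0.244,0],[0.004,0.31,0,0,0,0.244,0],[0.004,0.31,0,0,0,0.244,0],[0.004,0.31,0,0,0,0.244,0],[0.004,0.31,0,0,0,0.244,0],[0.004,0.31,0,0,0,0.244,0],[0.004,0.31,0,0,0,0.244,0],[0.004,0.31,0,0,0,0.244,0],[0.004,0.31,0,0,0,0.244,0],[0.004,0.31,0,0,0,0.244,0]],
])

```text
t: 6.3
tcp_pos: [0.4979, -0.1899, 0.2235]
tcp_rot: [0.982, -0.189, -0.0, -0.0]
force: [0.7, 0.2, -2.8]
gripper_width: 0.0258
gripper_force: 30.0
```

Run:
```python
from h import *
im,d,c=grab('wrist'); cv2.imwrite('pics/w3.png',cv2.resize(im[...,::-1],(800,600)))
go(.497,-.1925,.224,-22)
```

```text
t 6.35 pos [ 0.4978 -0.1903  0.2236] q [ 0.26  0.61  0.04  1.88 -0.03  0.65 -1.64] F [ 0.3  0.8 -3.4] w 0.0257
shift [ 0.      0.0023 -0.0004] turn [-0.0006  0.0004  0.0028]
```

View pics/w3.png

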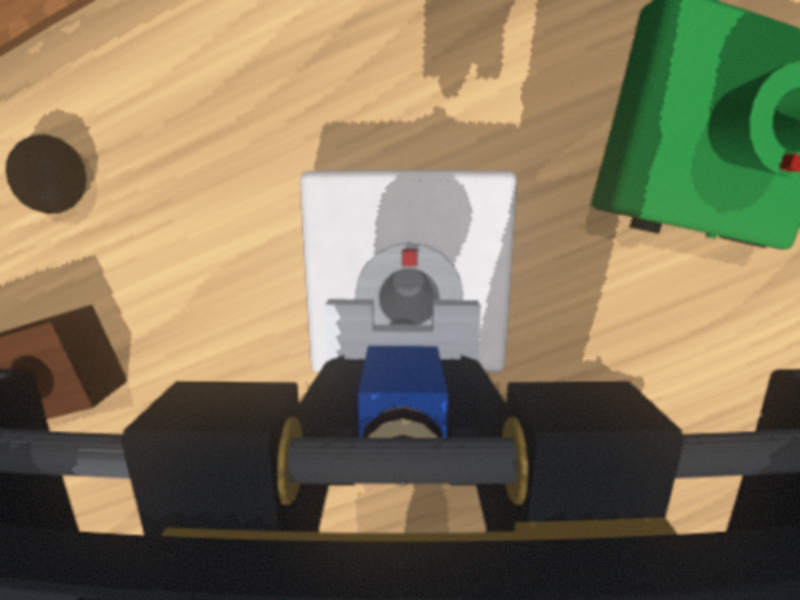

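The large white nose is below the arbor: front dog at (410,257), nose rim top at (409,243), socket mouth centre near (407,297), and the dog lined up with the notch (373–433).

Run:
```python
from h import *
s=load('wrist'); st=manip.read_state(); r=R.from_quat(st['tcp_rot'])
w=lambda p,z: r.inv().apply(world(s,(np.array(p)+.5)*.64-.5,z)-st['tcp_pos']).round(4)
print('dog',w([(410,256)],.105),'rim',w([(409,243),(356,295),(462,295)],.096),'mouth',w([(379,297),(436,297),(408,268)],.096))
print('turntable',w([(303,173),(516,173),(504,370),(311,370)],.045))
```

```text
dog [[0.0273 0.0047 0.1186]] rim [[ 0.0334  0.0042  0.1276]
 [ 0.0018 -0.0277  0.1276]
 [ 0.0019  0.0365  0.1276]] mouth [[ 0.0006 -0.0138  0.1276]
 [ 0.0006  0.0208  0.1276]
 [ 0.0185  0.0037  0.1276]]
turntable [[ 0.0736 -0.0669  0.1786]
 [ 0.0738  0.0773  0.1785]
 [-0.0711  0.0782  0.1786]
 [-0.0712 -0.0693  0.1787]]
```

Call:
arm_command([
  [[0.0005,0.0037,0.01,0,0,0,0],[0.0005,0.0037,0.025,0,0,0,0],[0.0005,0.0037,0.04,0,0,0,0],[0.0005,0.0037,0.05,0,0,0,0],[0.0005,0.0037,0.055,0,0,0,0],[0.0005,0.0037,0.06,0,0,0,0],[0.0005,0.0037,0.06,0,0,0,0],[0.0005,0.0037,0.06,0,0,0,0]],
])

```text
t: 7.15
tcp_pos: [0.4967, -0.1959, 0.164]
tcp_rot: [0.982, -0.191, 0.0, 0.0]
force: [-0.5, -0.9, -2.5]
gripper_width: 0.0258
gripper_force: 30.0
```

Run:
```python
from h import *
im,d,c=grab('wrist'); cv2.imwrite('pics/w4.png',cv2.resize(im[130:250,170:350,::-1],(800,533),interpolation=cv2.INTER_CUBIC))
go(.497,-.1925,.1247,-22)
```

```text
t 7.2 pos [ 0.4968 -0.1959  0.1641] q [ 0.27  0.7   0.03  1.93 -0.04  0.51 -1.63] F [-0.1 -0.1 -2.6] w 0.0254
shift [-0.0012 -0.0033  0.0394] turn [ 0.     -0.0011 -0.0002]
```

View pics/w4.png

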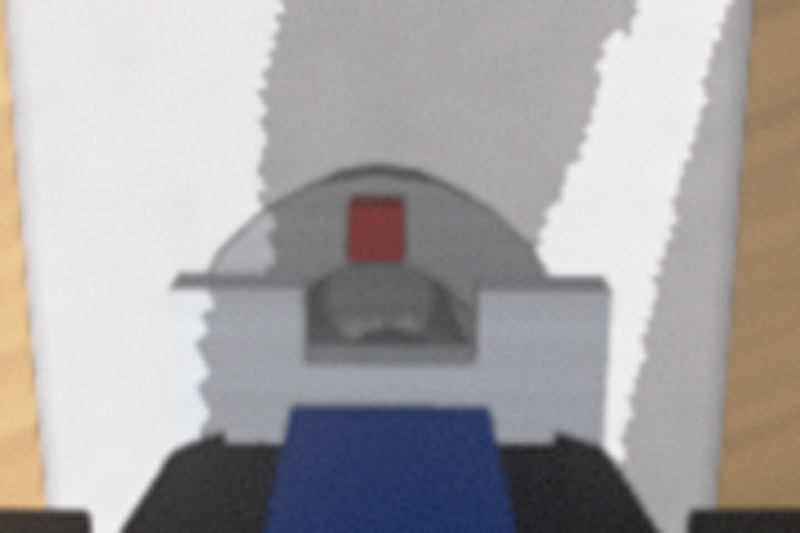

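The shank tip is at the mouth. The dog centre is at crop (376,229), the notch spans 304–477 (centre 390), and the nose rim top is at (377,165), so I measure the offset.

Run:
```python
from h import *
s=load('wrist'); st=manip.read_state(); r=R.from_quat(st['tcp_rot'])
def w(p,z):
    p=(np.array(p,float)+.5)*.225-.5+[170,130]
    return r.inv().apply(world(s,p,z)-st['tcp_pos']).round(4)
zf=st['tcp_pos'][2]-.0207
print('dog corners',w([(348,198),(405,198),(403,262),(350,262)],.105),'rim',w([(377,165),(210,272),(545,272)],.096))
print('flange corners,notch',w([(174,276),(609,280),(304,287),(477,287)],zf))
```

```text
dog corners [[ 0.0305 -0.0058  0.0592]
 [ 0.0305  0.003   0.0592]
 [ 0.0203  0.0027  0.0592]
 [ 0.0203 -0.0056  0.0592]] rim [[ 0.034  -0.0014  0.0682]
 [ 0.0162 -0.0289  0.0682]
 [ 0.0162  0.0262  0.0682]]
flange corners,notch [[ 0.0288 -0.0265  0.0207]
 [ 0.0283  0.0283  0.0207]
 [ 0.0273 -0.0102  0.0207]
 [ 0.0273  0.0116  0.0207]]
```

Call:
arm_command([
  [[0,-0.002,0.003,0,0,0,0],[0,-0.002,0.008,0,0,0,0],[0,-0.002,0.013,0,0,0,0],[0,-0.002,0.018,0,0,0,0],[0,-0.002,0.022,0,0,0,0],[0,-0.002,0.026,0,0,0,0],[0,-0.002,0.029,0,0,0,0],[0,-0.002,0.031,0,0,0,0],[0,-0.002,0.031,0,0,0,0],[0,-0.002,0.031,0,0,0,0]],
])

```text
t: 8.2
tcp_pos: [0.4973, -0.194, 0.1328]
tcp_rot: [0.982, -0.191, 0.0, 0.0]
force: [0.4, 0.0, -2.2]
gripper_width: 0.0256
gripper_force: 30.0
```

Run:
```python
from h import *
im,d,c=grab('wrist'); cv2.imwrite('pics/w5.png',cv2.resize(im[130:250,170:350,::-1],(800,533),interpolation=cv2.INTER_CUBIC))
go(.4968,-.194,.1247,-22)
```

```text
t 8.25 pos [ 0.4973 -0.194   0.1329] q [ 0.27  0.76  0.02  1.95 -0.04  0.44 -1.63] F [ 0.1 -0.2 -2.3] w 0.0258
shift [-0.0005  0.0002  0.0082] turn [ 0.     -0.0004 -0.0002]
```

View pics/w5.png

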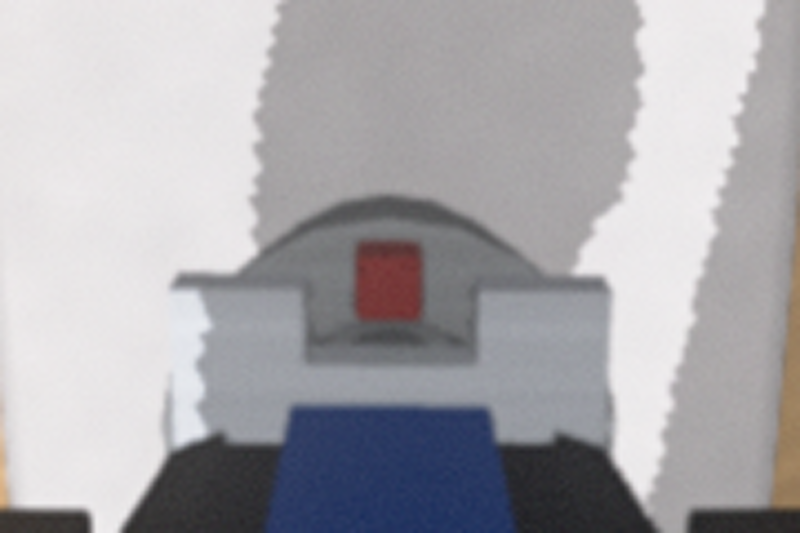

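The dog is centred in the notch (389 against 390) with no contact force, so I lower the last 8 mm slowly.

Call:
arm_command([
  [[0,0,0.002,0,0,0,0],[0,0,0.004,0,0,0,0],[0,0,0.006,0,0,0,0],[0,0,0.007,0,0,0,0],[0,0,0.0075,0,0,0,0],[0,0,0.008,0,0,0,0],[0,0,0.008,0,0,0,0]],
])

```text
t: 8.95
tcp_pos: [0.4973, -0.194, 0.1267]
tcp_rot: [0.982, -0.191, 0.001, 0.0]
force: [-4.7, 1.2, 17.8]
gripper_width: 0.0259
gripper_force: 30.0
```

Call:
arm_command([
  [[0,0,0,0,0,0,0.7],[0,0,0,0,0,0,0.7],[0,0,0,0,0,0,0.7],[0,0,0,0,0,0,0.7],[0,0,0,0,0,0,0.7],[0,0,0,0,0,0,0.7]],
])

```text
t: 9.55
tcp_pos: [0.4972, -0.1939, 0.1246]
tcp_rot: [0.982, -0.191, -0.0, 0.0]
force: [-0.6, -0.4, -0.1]
gripper_width: 0.0619
gripper_force: 0.0
```

Call:
arm_command([
  [[0,0,-0.01,0,0,0,0.9],[0,0,-0.03,0,0,0,0.9],[0,0,-0.06,0,0,0,0.9],[0,0,-0.09,0,0,0,0.9],[0,0,-0.1,0,0,0,0.9],[0,0,-0.1,0,0,0,0.9],[0,0,-0.1,0,0,0,0.9]],
])

```text
t: 10.25
tcp_pos: [0.4967, -0.1936, 0.2241]
tcp_rot: [0.982, -0.191, -0.001, -0.0]
force: [0.2, 0.0, -0.4]
gripper_width: 0.0794
gripper_force: 0.0
```

Run:
```python
from h import *
a,_,_=grab('wrist'); b,_,_=grab('side')
f=lambda i:cv2.resize(i[...,::-1],(400,533),interpolation=cv2.INTER_CUBIC)
cv2.imwrite('pics/end.png',np.hstack([f(a[120:300,190:325]),f(b[140:230,232:300])]))
go(.497,-.194,.2247,-22)
s=load('wrist'); print(manip.read_state()['tcp_pos'])
u,v=np.meshgrid(np.arange(512),np.arange(384)); W=world(s,np.c_[u.ravel(),v.ravel()])
k=(np.hypot(W[:,0]-.497,W[:,1]+.194)<.045)&(W[:,2]>.09)&(W[:,2]<.12); print(np.histogram(W[k,2],np.arange(.09,.121,.002)))
```

```text
t 10.35 pos [ 0.4963 -0.1936  0.2234] q [ 0.26  0.61  0.04  1.88 -0.03  0.65 -1.63] F [0.1 0.1 0.4] w 0.0794
shift [ 0.0008  0.0001 -0.0013] turn [ 0.0003  0.0028 -0.0001]
[ 0.49633435 -0.19357894  0.22341345]
(array([   0,    0,   70,  382,   51,   13,   36,  152, 1791,  187,   21,
         12,   17,   15,   15]), array([0.09 , 0.092, 0.094, 0.096, 0.098, 0.1  , 0.102, 0.104, 0.106,
       0.108, 0.11 , 0.112, 0.114, 0.116, 0.118, 0.12 ]))
```

View pics/end.png

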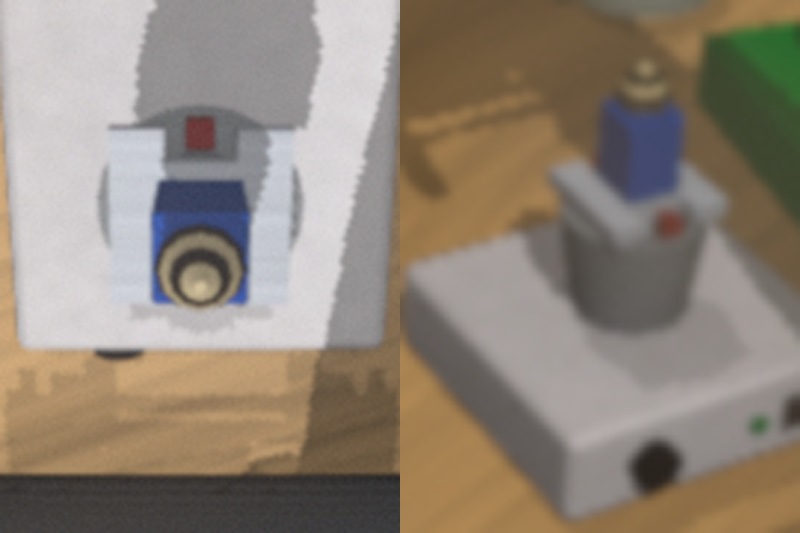

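The arbor stands upright with both notches over the dogs (front dog at (200,133), side view dog at (668,222)). The flange top reads about 106.5 mm and the nose about 97 mm, so I check the seat height and tilt with plane fits.

Run:
```python
from h import *
s=load('wrist'); u,v=np.meshgrid(np.arange(512),np.arange(384)); W=world(s,np.c_[u.ravel(),v.ravel()])
a=np.radians(-22); c=np.array([.497,-.194]); d=W[:,:2]-c
x=d@[np.cos(a),np.sin(a)]; y=d@[-np.sin(a),np.cos(a)]
def fit(k,n):
    A=np.c_[x[k],y[k],np.ones(k.sum())]; p=np.linalg.lstsq(A,W[k,2],rcond=None)[0]; print(n,k.sum(),'z0',(p[2]*1e3).round(2),'slope deg',np.degrees(p[:2]).round(2),'med',np.median(W[k,2]*1e3).round(2))
z=W[:,2]
fit((abs(x)<25)&(abs(y)>15)&(abs(y)<26)&(z>.1)&(z<.115),'flange')
I=s['im'].reshape(-1,3).astype(int)
fit((I[:,0]>2*I[:,1])&(I[:,0]>80)&(abs(x-25)<7)&(abs(y)<6)&(z>.09)&(z<.12),'dog')
fit((x>19)&(x<32)&(abs(y)>5.5e-3)&(abs(y)<.009)&(z<.101)&(z>.09),'nose in notch') if 0 else None
x*=1e3;y*=1e3;A=0
for n,k in(('flange',(abs(x)<25)&(abs(y)>15)&(abs(y)<26)&(z>.1)&(z<.115)),('dog',(I[:,0]>2*I[:,1])&(I[:,0]>80)&(abs(x-25)<7)&(abs(y)<6)&(z>.09)),('nose',(x>21)&(x<32)&(abs(y)<10)&(z<.101)&(z>.09)),('table top',(x>40)&(x<65)&(abs(y)<55)&(z<.06))):
    B=np.c_[x[k],y[k],np.ones(k.sum())]; p=np.linalg.lstsq(B,z[k]*1e3,rcond=None)[0]; print(n,k.sum(),'z0',p[2].round(2),'slope deg',np.degrees(p[:2]).round(2),'med',np.median(z[k]*1e3).round(2))
```

```text
flange 0 z0 0.0 slope deg [0. 0.] med nan
dog 0 z0 0.0 slope deg [0. 0.] med nan
flange 1225 z0 107.17 slope deg [-0.   -0.02] med 107.17
dog 1 z0 0.13 slope deg [212.92  11.23] med 106.03
nose 173 z0 97.31 slope deg [-0.72 -0.63] med 97.0
table top 2382 z0 46.24 slope deg [-0.42  0.02] med 45.88
  return _methods._mean(a, axis=axis, dtype=dtype,
  ret = ret.dtype.type(ret / rcount)
```

Run:
```python
from h import *
s=load('wrist')
a=np.radians(-22); Q=np.array([[np.cos(a),np.sin(a)],[-np.sin(a),np.cos(a)]])
def w(p,z):
    p=(np.array(p,float)+.5)/2.963-.5+[190,120]
    q=world(s,p,z); return ((q[:,:2]-[.497,-.194])@Q.T*1e3).round(1).tolist()
print('flange',w([(109,127),(297,127),(288,302),(112,302)],.105)); print('notch bottom',w([(164,160),(237,160)],.097))
print('dog',w([(185,117),(215,117),(215,150),(185,150)],.105)); print('rim',w([(200,105),(98,210),(302,210)],.096))
# depth profile along x of flange/nose and through side/top views
for n in('wrist','side'):
    if n=='side': s=load(n)
    u,v=np.meshgrid(np.arange(512),np.arange(384)); W=world(s,np.c_[u.ravel(),v.ravel()]); d=(W[:,:2]-[.497,-.194])@Q.T*1e3; z=W[:,2]*1e3
    for nm,k in(('flange',(abs(d[:,0])<24)&(abs(abs(d[:,1])-20)<5)&(z>99)&(z<115)),('ttable',(abs(d[:,0])<65)&(abs(d[:,1])<65)&(np.hypot(*d.T)>45)&(z>30)&(z<60))): print(n,nm,k.sum(),np.percentile(z[k],[10,50,90]).round(1))
    k=(np.hypot(*d.T)<8)&(z>130); print('shell top',np.sort(z[k])[-15::3].round(1))
```

```text
flange [[27.8, 27.0], [27.8, -29.6], [-28.6, -28.6], [-28.6, 27.7]]
notch bottom [[15.9, 10.9], [15.9, -12.0]]
dog [[30.8, 4.1], [30.8, -4.9], [20.7, -5.0], [20.7, 4.1]]
rim [[33.1, -0.4], [-0.6, 32.2], [-0.6, -33.1]]
wrist flange 1075 [106.3 107.2 108. ]
wrist ttable 7491 [45.  45.9 46.8]
shell top [165.6 165.7 165.9 166.1 166.3]
side flange 60 [106.5 107.9 108.9]
side ttable 736 [45.  46.5 48. ]
shell top [158.3 161.1 161.9 162.7 166. ]
```

Lateral fit is good, but depth reads 1–2 mm high. I'll move the arm clear and check the height with the unbiased top camera.

Call:
arm_command([
  [[0,0.0,-0.04,0,0,0,0.9],[0,0.22,-0.06,0,0,0,0.9],[0,0.22,-0.06,0,0,0,0.9],[0,0.22,-0.06,0,0,0,0.9],[0,0.22,-0.06,0,0,0,0.9],[0,0.22,-0.06,0,0,0,0.9],[0,0.22,-0.06,0,0,0,0.9],[0,0.22,-0.06,0,0,0,0.9],[0,0.22,-0.06,0,0,0,0.9]],
])

```text
t: 11.25
tcp_pos: [0.4158, -0.3955, 0.2839]
tcp_rot: [0.982, -0.189, -0.001, -0.001]
force: [0.7, 0.3, 0.0]
gripper_width: 0.0793
gripper_force: 0.0
```

Run:
```python
from h import *
o=load('top'); D0=o['d'].copy(); D=[]
for i in range(8): im,d,c=grab('top'); D.append(d)
D=np.median(D,0); s=dict(load('top')); s['d']=D
u,v=np.meshgrid(np.arange(512),np.arange(384)); P=np.c_[u.ravel(),v.ravel()]
def rep(n,W,c,yaw,rot=0):
    a=np.radians(yaw); Q=np.array([[np.cos(a),np.sin(a)],[-np.sin(a),np.cos(a)]]); d=(W[:,:2]-c)@Q.T*1e3; z=W[:,2]*1e3
    k=(abs(d[:,0])<25)&(abs(abs(d[:,1])-21)<5); k&=abs(z-np.median(z[k]))<4
    print(n,'flange',k.sum(),z[k].mean().round(2),z[k].std().round(2)); return d,z
W=world(s,P); d,z=rep('now',W,[.497,-.194],-22)
k=(abs(d)<65).all(1)&(np.hypot(*d.T)>45)&(z<60);print('turntable',z[k].mean())
s['d']=D0;W0=world(s,P); rep('before',W0,[.536,.114],-8)
d,z0=W0[:,:2]-[.497,-.194],W0[:,2]*1e3; r=np.hypot(*d.T)*1e3; k=(r>20)&(r<31)&(abs(z0-96)<5);print('nose before',z0[k].mean(),k.sum()); k=(r>45)&(r<65)&(z0<60);print('tt before',z0[k].mean())
cv2.imwrite('pics/top9.png',cv2.resize(im[150:210,280:350,::-1],(700,600),interpolation=cv2.INTER_CUBIC))
print(manip.read_state()['t'])
```

```text
now flange 197 105.9 0.53
turntable 44.646111879287496
before flange 135 57.8 1.57
nose before 95.53349117304766 303
tt before 44.734711490038414
11.65
```

The flange is level but its top is at about 106 mm against 104 mm for home, so it is held roughly 2 mm high. I'll regrip and work it down.

Call:
arm_command([
  [[0,-0.22,0,0,0,0,0.9],[0,-0.22,0,0,0,0,0.9],[0,-0.22,0,0,0,0,0.9],[0,-0.22,0,0,0,0,0.9],[0,-0.22,0,0,0,0,0.9],[0,-0.22,0,0,0,0,0.9],[0,-0.22,0.02,0,0,0,0.9],[0,-0.22,0.06,0,0,0,0.9],[0,-0.22,0.06,0,0,0,0.9]],
])

```text
t: 12.55
tcp_pos: [0.4937, -0.1946, 0.2213]
tcp_rot: [0.981, -0.192, -0.004, 0.0]
force: [0.2, -0.0, -0.6]
gripper_width: 0.079
gripper_force: 0.0
```

Run:
```python
from h import *
im,d,c=grab('wrist'); cv2.imwrite('pics/w6.png',cv2.resize(im[145:245,190:325,::-1],(800,593),interpolation=cv2.INTER_CUBIC))
go(.497,-.1938,.128,-22)
```

```text
t 12.6 pos [ 0.4951 -0.1951  0.2234] q [ 0.27  0.61  0.03  1.88 -0.03  0.66 -1.64] F [ 0.7 -0.7 -0.5] w 0.0797
shift [ 0.0017 -0.002   0.0954] turn [ 0.0015  0.005  -0.0025]
```

View pics/w6.png

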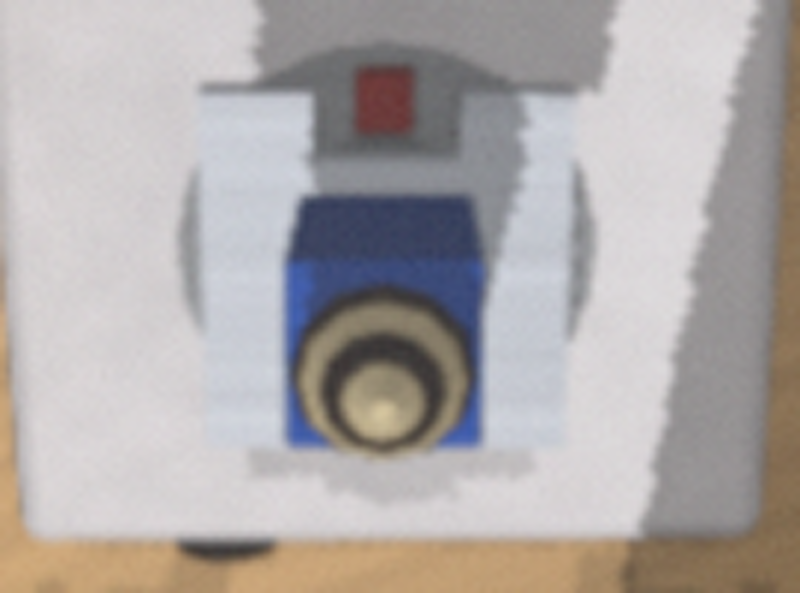

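The view is centred: the dog spans 355–415 in a notch of 312–462, and the shell tip is at (383,405). Nothing blocks it sideways. I'll grip the neck again, press and wiggle gently.

Call:
arm_command([
  [[0.0015,-0.001,0.03,0,0,0,0.9],[0.0015,-0.001,0.06,0,0,0,0.9],[0.0015,-0.001,0.085,0,0,0,0.9],[0.0015,-0.001,0.093,0,0,0,0.9],[0.0015,-0.001,0.095,0,0,0,0.9],[0.0015,-0.001,0.095,0,0,0,0.3],[0.0015,-0.001,0.095,0,0,0,0.0],[0.0015,-0.001,0.095,0,0,0,0.0],[0.0015,-0.001,0.095,0,0,0,0.0],[0.0015,-0.001,0.095,0,0,0,0.0],[0.0015,-0.001,0.095,0,0,0,0.0],[0.0015,-0.001,0.095,0,0,0,0.0]],
], squeeze=30)

```text
t: 13.8
tcp_pos: [0.499, -0.1937, 0.1298]
tcp_rot: [0.982, -0.191, 0.0, 0.0]
force: [-0.3, 1.6, 0.1]
gripper_width: 0.0258
gripper_force: 30.4
```

Call:
arm_command([
  [[0,0,0,0,0,0,0],[0,0,0,0,0,0,0],[0,0,0,0,0,0,0],[0,0,0.001,0,0,0,0],[0,0,0.001,0,0,0,0],[0,0,0.001,0,0,0,0]],
])

```text
t: 14.4
tcp_pos: [0.499, -0.1937, 0.1297]
tcp_rot: [0.982, -0.191, 0.0, 0.0]
force: [-2.5, 0.3, 10.0]
gripper_width: 0.0258
gripper_force: 30.0
```

```bash
python3 -c "
from h import *
s=manip.read_state();r=R.from_quat(s['tcp_rot']).inv();print(r.apply(s['force']),r.apply(s['wrist_torque']),s['wrist_torque'])"
```

```text
[-2.44863776  0.70532056 -9.96025886] [-0.01876363 -0.42779213  0.02409225] [ 0.14303865  0.40360318 -0.02414614]
```

Call:
arm_command([
  [[-0.001,0,0.001,0,0,0,0],[-0.002,0,0.001,0,0,0,0],[-0.002,0,0.001,0,0,0,0],[-0.002,0,0.001,0,0,0,0]],
])

```text
t: 14.8
tcp_pos: [0.4989, -0.1937, 0.1296]
tcp_rot: [0.982, -0.191, 0.002, 0.0]
force: [0.3, -0.2, 15.1]
gripper_width: 0.0257
gripper_force: 30.0
```

```bash
python3 -c "
from h import *
s=manip.read_state();r=R.from_quat(s['tcp_rot']).inv();print(s['tcp_pos'],r.apply(s['force']),r.apply(s['wrist_torque']),s['wrist_torque'])"
```

```text
[ 0.49888901 -0.19368016  0.12963829] [  0.43961525   0.04416879 -15.11155351] [-0.07119756 -0.12942113  0.01079295] [-0.01738843  0.14665943 -0.0111384 ]
```

Call:
arm_command([
  [[0,0,-0.002,0,0,0,0],[0,0,-0.003,0,0,0,0],[-0.001,0,-0.003,0,0,0,0],[-0.001,0,-0.003,0,0,0.06,0],[-0.001,0,-0.002,0,0,-0.06,0],[-0.001,0,-0.001,0,0,0.06,0],[-0.001,0,0,0,0,-0.06,0],[-0.001,0,0,0,0,0,0],[-0.001,0,0,0,0,0,0]],
])

```text
t: 15.7
tcp_pos: [0.4977, -0.1932, 0.1296]
tcp_rot: [0.981, -0.191, 0.002, 0.0]
force: [-0.7, -1.1, 16.3]
gripper_width: 0.0256
gripper_force: 30.0
```

```bash
python3 -c "
from h import *
s=manip.read_state();r=R.from_quat(s['tcp_rot']).inv();print(s['tcp_pos'],r.apply(s['force']),r.apply(s['wrist_torque']))"
```

```text
[ 0.49770996 -0.19322423  0.12961882] [ -0.15995397   1.2601064  -16.34912033] [-0.09106933 -0.06189762 -0.07154583]
```

It stops at the same height wherever I slide it, so something under it may be the cause. I'll lift it out and look into the socket by depth.

Call:
arm_command([
  [[0,0,-0.01,0,0,0,0],[0,0,-0.03,0,0,0,0],[0,0,-0.06,0,0,0,0],[0,0,-0.09,0,0,0,0],[-0.03,0,-0.1,0,0,0,0],[-0.07,0,-0.1,0,0,0,0],[-0.07,0,-0.1,0,0,0,0],[-0.07,0,-0.1,0,0,0,0],[-0.07,0,-0.1,0,0,0,0]],
])

```text
t: 16.6
tcp_pos: [0.4319, -0.1662, 0.2276]
tcp_rot: [0.982, -0.191, 0.0, -0.0]
force: [0.3, -0.4, -2.3]
gripper_width: 0.0257
gripper_force: 30.0
```

Run:
```python
from h import *
D=[]
for i in range(3): im,d,c=grab('wrist'); D.append(d)
s=dict(load('wrist')); s['d']=np.median(D,0); np.savez('sock.npz',**s)
u,v=np.meshgrid(np.arange(512),np.arange(384)); W=world(s,np.c_[u.ravel(),v.ravel()])
st=manip.read_state();print(st['t'],st['tcp_pos'],st['force'])
a=np.radians(-22); Q=np.array([[np.cos(a),np.sin(a)],[-np.sin(a),np.cos(a)]]); d=(W[:,:2]-[.497,-.194])@Q.T*1e3; z=W[:,2]*1e3
# grid 4mm median height map
for gx in range(34,-35,-4):
    print('%4d'%gx,' '.join('%5.0f'%np.median(z[k]) if (k:=(abs(d[:,0]-gx)<2)&(abs(d[:,1]-gy)<2)).any() else '    .' for gy in range(34,-35,-4)))
r=np.hypot(*d.T); k=(r>22)&(r<31)&(abs(d[:,1])>8)&(z>90)&(z<102); print('nose',k.sum(),z[k].mean()); k=(abs(d)<65).all(1)&(r>45)&(abs(z-45)<6);print('tt',z[k].mean())
# arbor flange in tool frame
t=R.from_quat(st['tcp_rot']).inv().apply(W-st['tcp_pos'])*1e3
k=(abs(t[:,0]-22)<5)&(abs(abs(t[:,1])-20)<5)&(abs(t[:,2]-22)<10); print('flange in tool',k.sum(),np.percentile(t[k,2],[10,50,90]))
```

```text
16.75 [ 0.43206081 -0.16637921  0.22751786] [ 0.0158142   0.10672787 -3.2277062 ]
  34    46    46    46    46    46     .     .    96    96    96    96     .     .    46    46    46    46    46
  30    46    46    46    46     .    96    97    97   105   106    97    96    97    96     .    46    46    46
  26    46    46    46    96    97    97    97    97   106   106    97    97    97    97    97     .    46    46
  22    46    46    95    97    97    97    97    97   105   105    97    97    97    97    97    96    47    46
  18    46     .    96    97    97    97    97    97    96    96    97    97    97    97    97    97     .    46
  14    45    97    97    97    97    97    93    82    75    77    75    90    97    97    97    97    97     .
  10     .    97    97    97    97    94    74    59    52    51    53    67    86    97    97    97    97     .
   6     .    97    97    97    96    83    59    51    51    51    51    52    73    95    97    97    97    97
   2    95    97    97    97    96    77    52    51   360    51    51    51    66    91    97    97    97    97
 
[... 421 characters left out ...]
   97    97    97    96     .
 -18    46    96    97    97    97    97    97    96    95    95    96    97    97    97    97    97    97    46
 -22    46    46    96    97    97    97    97    97   105   105    97    97    97    97    96    96     .    46
 -26    46    46     .    97    97    97    97    97   106   106    97    97    97    97    97     .    46    46
 -30    46    46    46    46     .    97    97    97   106   106    97    97    96    97     .    46    46    46
 -34   294   294   290   290    46     .     .    96    97    96    97     .     .   288   290   294   293   294
nose 1540 96.82755662336119
tt 45.84159074839914
flange in tool 629 [22.09840353 22.70306692 26.98096483]
```

Run:
```python
from h import *
s=load('top'); u,v=np.meshgrid(np.arange(512),np.arange(384)); W=world(s,np.c_[u.ravel(),v.ravel()]); z=W[:,2]*1e3; I=s['im'].reshape(-1,3).astype(int)
def hist(n,c,r,lo,hi):
    k=(np.hypot(*(W[:,:2]-c).T)<r)&(z>lo)&(z<hi); h,e=np.histogram(z[k],np.arange(lo,hi+.1,1)); print(n,dict(zip(e.astype(int),h)))
hist('plain+block',[.55,.25],.05,45,66)
hist('plain shell',[.55,.25],.05,85,125)
hist('seated',[.497,-.194],.045,93,112); hist('seated shell',[.497,-.194],.03,131,172)
```

```text
plain+block {np.int64(45): np.int64(5), np.int64(46): np.int64(14), np.int64(47): np.int64(64), np.int64(48): np.int64(122), np.int64(49): np.int64(121), np.int64(50): np.int64(118), np.int64(51): np.int64(80), np.int64(52): np.int64(30), np.int64(53): np.int64(13), np.int64(54): np.int64(17), np.int64(55): np.int64(23), np.int64(56): np.int64(54), np.int64(57): np.int64(59), np.int64(58): np.int64(61), np.int64(59): np.int64(32), np.int64(60): np.int64(20), np.int64(61): np.int64(3), np.int64(62): np.int64(6), np.int64(63): np.int64(3), np.int64(64): np.int64(0), np.int64(65): np.int64(2)}
plain shell {np.int64(85): np.int64(1), np.int64(86): np.int64(0), np.int64(87): np.int64(2), np.int64(88): np.int64(2), np.int64(89): np.int64(2), np.int64(90): np.int64(2), np.int64(91): np.int64(2), np.int64(92): np.int64(5), np.int64(93): np.int64(5), np.int64(94): np.int64(11), np.int64(95): np.int64(9), np.int64(96): np.int64(10), np.int64(97): np.int64(4), np.int64(98): np.int64(1), np.int64(99): np.int64(0), np.int64(100): np.int64(0), np.int64(101): np.int64(3), np.int64(102): np.int64(2)
[... 1632 characters left out ...]
.int64(147): np.int64(1), np.int64(148): np.int64(0), np.int64(149): np.int64(3), np.int64(150): np.int64(2), np.int64(151): np.int64(2), np.int64(152): np.int64(6), np.int64(153): np.int64(5), np.int64(154): np.int64(14), np.int64(155): np.int64(12), np.int64(156): np.int64(6), np.int64(157): np.int64(4), np.int64(158): np.int64(10), np.int64(159): np.int64(6), np.int64(160): np.int64(6), np.int64(161): np.int64(6), np.int64(162): np.int64(6), np.int64(163): np.int64(3), np.int64(164): np.int64(2), np.int64(165): np.int64(0), np.int64(166): np.int64(0), np.int64(167): np.int64(0), np.int64(168): np.int64(0), np.int64(169): np.int64(0), np.int64(170): np.int64(0), np.int64(171): np.int64(0)}
```

Run:
```python
from h import *
im,d,c=grab('side'); s=load('side'); st=manip.read_state(); print(st['t'])
u,v=np.meshgrid(np.arange(512),np.arange(384)); W=world(s,np.c_[u.ravel(),v.ravel()])
p=st['tcp_pos']; k=(np.hypot(*(W[:,:2]-p[:2]).T)<.045)&(W[:,2]>.1)&(W[:,2]<.24)
right=cv2.Rodrigues(s['rvec'])[0][0]; h=(W-p)@right*1e3
z=(W[:,2]-p[2])*1e3
for b in range(-80,30,4):
    m=k&(abs(z-b)<2)
    if m.sum()>1: print(b,m.sum(),np.percentile(h[m],[3,97]).round(1), np.median(s['im'].reshape(-1,3)[m],0))
s=np.load('sock.npz'); W=world(s,np.c_[u.ravel(),v.ravel()]); t=R.from_quat(st['tcp_rot']).inv().apply(W-p)*1e3
k=(abs(t[:,2]-22.5)<3)&(abs(t[:,1])<35)&(t[:,0]>0)&(t[:,0]<40); print('flange x max',[np.percentile(t[k&(abs(t[:,1]-y)<3),0],98).round(1) for y in(-24,-18,0,18,24)],'y',np.percentile(t[k,1],[1,99]).round(1))
```

```text
16.8
-68 5 [-8.2  2.2] [94. 87. 78.]
-64 11 [-8.7  6.4] [88. 84. 77.]
-60 12 [-8.8  6.4] [89.  85.5 80. ]
-56 8 [-8.7  8.5] [86.5 84.  78.5]
-52 15 [-11.    9.9] [81. 79. 70.]
-48 13 [-11.5   7. ] [86. 84. 80.]
-44 8 [-3.5  9.6] [100.5  98.   95.5]
-40 5 [ 2.8 12.2] [94. 93. 89.]
-36 4 [ 6.6 11.1] [105.5 105.  103.5]
-32 3 [-21.   29.8] [113. 114. 113.]
-28 57 [-35.3  33.9] [101. 103.  97.]
-24 105 [-35.2  33.2] [117. 117. 121.]
-20 108 [-32.7  33.1] [114. 113. 117.]
-16 19 [-9.8 17.3] [ 48.  62. 111.]
-12 27 [-13.4  22.9] [ 42.  60. 110.]
-8 33 [-24.   24.6] [44. 58. 67.]
-4 38 [-27.7  26.4] [41.5 56.5 64. ]
0 38 [-26.3  23.1] [46. 48. 44.]
4 38 [-26.3  25.7] [37.5 49.5 68.5]
8 45 [-27.8  27.2] [37. 50. 69.]
12 23 [-27.6  26. ] [37. 47. 60.]
flange x max [np.float64(25.6), np.float64(25.7), np.float64(15.9), np.float64(25.8), np.float64(25.8)] y [-27.1  28.3]
```

```bash
python3 -c "
from h import *
go(.4986,-.1947,.2275,-22)"
```

```text
t 16.8 pos [ 0.4319 -0.1664  0.2275] q [ 0.25  0.52  0.03  2.07 -0.03  0.54 -1.66] F [-0.7  0.1 -2.7] w 0.0258
shift [0.0725 0.0013 0.    ] turn [ 0.     -0.0001 -0.0002]
```

Call:
arm_command([
  [[0.035,0.0013,0,0,0,0,0],[0.0725,0.0013,0,0,0,0,0],[0.0725,0.0013,0.01,0,0,0,0],[0.0725,0.0013,0.03,0,0,0,0],[0.0725,0.0013,0.05,0,0,0,0],[0.0725,0.0013,0.07,0,0,0,0],[0.0725,0.0013,0.083,0,0,0,0],[0.0725,0.0013,0.09,0,0,0,0],[0.0725,0.0013,0.093,0,0,0,0],[0.0725,0.0013,0.093,0,0,0,0]],
])

```text
t: 17.8
tcp_pos: [0.4981, -0.1946, 0.1346]
tcp_rot: [0.982, -0.191, -0.0, 0.0]
force: [0.3, 0.6, -2.0]
gripper_width: 0.0258
gripper_force: 30.0
```

```bash
python3 -c "
from h import *
go(.4986,-.1947,.1276,-22)"
```

```text
t 17.8 pos [ 0.4981 -0.1946  0.1346] q [ 0.27  0.75  0.02  1.95 -0.03  0.44 -1.64] F [ 0.3  0.6 -2. ] w 0.0258
shift [ 0.0005 -0.0001  0.007 ] turn [ 0.0001  0.0001 -0.0002]
```

Call:
arm_command([
  [[0,0,0.003,0,0,0,0],[0,0,0.0045,0,0,0,0],[0,0,0.0055,0,0,0,0],[0,0,0.0065,0,0,0,0],[0,0,0.0075,0,0,0,0],[0,0,0.0075,0,0,0,0]],
])

```text
t: 18.4
tcp_pos: [0.4983, -0.1947, 0.1296]
tcp_rot: [0.982, -0.191, 0.001, 0.0]
force: [-2.7, 1.6, 17.9]
gripper_width: 0.0256
gripper_force: 30.0
```

```bash
python3 -c "
from h import *
s=manip.read_state();r=R.from_quat(s['tcp_rot']).inv();print(s['tcp_pos'],r.apply(s['force']),r.apply(s['wrist_torque']))"
```

```text
[ 0.49832607 -0.19467172  0.12959446] [ -3.09201016  -0.45550686 -17.8929048 ] [ 0.08714237 -0.98304637 -0.03395079]
```

The stop is at exactly the same height for every lateral position and yaw tried. The socket is measured empty and the arbor sits level, so this is its hard seat. I'll relax the press, release and retreat.

Call:
arm_command([
  [[0,0,-0.0015,0,0,0,0],[0,0,-0.0015,0,0,0,0],[0,0,-0.0015,0,0,0,0.3],[0,0,-0.0015,0,0,0,0.7],[0,0,-0.0015,0,0,0,0.7],[0,0,-0.0015,0,0,0,0.7],[0,0,-0.0015,0,0,0,0.7],[0,0,-0.0015,0,0,0,0.7]],
])

```text
t: 19.2
tcp_pos: [0.498, -0.1946, 0.1286]
tcp_rot: [0.982, -0.191, -0.0, 0.0]
force: [-0.0, -0.7, 0.0]
gripper_width: 0.0616
gripper_force: 0.0
```

Call:
arm_command([
  [[0,0,-0.01,0,0,0,0.8],[0,0,-0.03,0,0,0,0.8],[0,0,-0.06,0,0,0,0.8],[0,0,-0.1,0,0,0,0.8],[0,0,-0.14,0,0,0,0.8],[0,0.05,-0.15,0,0,0,0.8],[0,0.22,-0.15,0,0,0,0.8],[0,0.22,-0.15,0,0,0,0.8],[0,0.22,-0.15,0,0,0,0.8],[0,0.22,-0.15,0,0,0,0.8],[0,0.22,-0.15,0,0,0,0.8]],
])

```text
t: 20.3
tcp_pos: [0.4126, -0.4027, 0.2794]
tcp_rot: [0.981, -0.195, -0.0, 0.002]
force: [0.2, 0.6, -0.3]
gripper_width: 0.0705
gripper_force: 0.0
```

Run:
```python
from h import *
D=[grab('top')[1] for i in range(4)]
s=dict(load('top')); s['d']=np.median(D,0)
u,v=np.meshgrid(np.arange(512),np.arange(384)); W=world(s,np.c_[u.ravel(),v.ravel()])
a=np.radians(-22); Q=np.array([[np.cos(a),np.sin(a)],[-np.sin(a),np.cos(a)]]); d=(W[:,:2]-[.4967,-.1946])@Q.T*1e3; z=W[:,2]*1e3
k=(abs(d[:,0])<25)&(abs(abs(d[:,1])-21)<5)&(z>98)&(z<115); p=np.linalg.lstsq(np.c_[d[k],np.ones(k.sum())],z[k],rcond=None)[0]; print('flange',k.sum(),z[k].mean(),'tilt',np.degrees(p[:2]))
k=(abs(d)<35).all(1)&(z>101)&(z<111); print('extent',np.percentile(d[k],[2,98],axis=0)); print(cv2.minAreaRect(d[k].astype(np.float32)))
st=manip.read_state();print(st['t'],st['tcp_pos'],st['force'])
```

```text
flange 197 105.88670556723366 tilt [-0.29264501 -0.19903646]
extent [[-29.08939527 -26.61240814]
 [ 25.88111578  28.40074508]]
((-1.1420249938964844, 0.9335155487060547), (59.14530563354492, 56.20352554321289), 0.308646023273468)
20.5 [ 0.41688715 -0.39631198  0.27894226] [ 0.19946658  0.23227992 -0.04865274]
```

```bash
python3 -c "
from h import *
print(manip.finish_job())"
```

```text
the job is handed in; nothing more can be done
None
```

I handed the job in with the striped arbor in the large white turntable's spindle, both notches over the red dogs, level and released low. However, the flange measures about 2 mm above the specified home height; gentle pressing (up to about 18 N), wiggling and one re-seating did not change that, and I did not find the cause.

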